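# Run the violet wing nut onto its gluing jig

## Task

The violet wing nut is sitting on the end of its thread. Turn it backward (counter-clockwise from above) until it drops into the thread start, then turn it forward (clockwise) until it is fully home on the pressure plate, and let go. Leave the grey wing nut on the other jig as it is.

Things in the scene. Friction and masses are not known exactly. Their poses are not given: they have to be found in the camera images.
- violet_grip (a point): Grip point of the violet wing nut, on its vertical axis, 14 mm below its top, about 110 mm above the table. x runs along the wing: an upright bar 76 mm long, 14 mm thick (y), 36 mm tall; a white mark on top shows the +x end. Fingers closing on the 14 mm have 21 mm of depth below this point, then a 40 mm round hub. The jig below (wooden base 100 x 80 mm) is fixed, with violet rings on a stud.
- violet_nut (a joint): Turn of the violet nut, rad; grows forward (clockwise from above). Starts at 0.55 to 0.95, held up on the thread's end, where turning forward does not lower it. 0 = middle of the thread start (white mark over the white line on the base): free, it drops 8 mm anywhere from 0.2 to the back stop at -0.25. Once dropped, 0.3 to 1.1 screws it down 4 mm; home at 1.1, stop at 1.25. Stays as left.
- violet_flange (a joint): Height of the violet nut with its 48 mm steel flange above home, m: 0.012 at the start, 0.004 after the drop, 0 when the flange is flush on the aluminium pressure plate. A tightly gripped nut cannot fall by itself: lower the hand with it 8 mm at the drop and 4 mm while screwing, or hold it loosely. It cannot be lifted off (1.5 mm play).
- grey_tip (a point): End of one wing (the one with a white mark on top) of the grey wing nut on the other, alike jig; 38 mm from that nut's axis, about 110 mm above the table. To be left alone.
There are look-alikes about, which are no part of the job. What is shaped like the part that bears violet_grip but green is not meant.

How it is judged:
On the way:
1. the violet nut has been turned backward and has dropped into the thread start (value of joint violet_nut below 0.4 rad and value of joint violet_flange below 0.0065 m), for 0.1 s.
At the end, for the whole second after the job is handed in: The violet nut is turned forward to at least 0.95 rad past the thread start and its flange is within 2.5 mm of the pressure plate, at rest (value of joint violet_nut above 0.95 rad and value of joint violet_flange below 0.0025 m and velocity of joint violet_nut below 0.1 rad/s); the robot touches nothing.
It fails at once if the grey nut was turned (its wing end moved more than 12 mm) (distance of grey_tip from where it was at the start of the episode above 0.012 m).
It also fails if it takes over 32 s, if anything falls off the work surface, if the arm or the gripper's body presses on something with over 40 N, if the wrist force passes 120 N, or if a joint passes its speed limit or range.

## Robot

A 7-joint arm with a two-finger parallel gripper is mounted at the origin on the work surface. World frame = base frame: x ahead of the robot, y to its left, z up, the work surface at z = 0. Lengths are in m, angles in rad, forces in N, time in s.
With the tool pointing down it reaches from about 0.4 to 0.85 m from the base axis. Payload 4.5 kg.
Tool frame: the origin (TCP) lies on the centre line of the jaws, within the pads' length; the fingertips stand 22 mm ahead of it and the grasp point (between the pads) lies 3 mm ahead of it (bot.tcp_to_tips is the distance from the TCP to the fingertips, in m); z points along the fingers, y is the line along which they close (so a half turn about z gives the same grasp; the last joint's range is limited). The gripper opens to 85 mm and grips with 20 to 120 N. Pads are 22 mm wide; open, the fingers measure 114 mm over their backs; the gripper's body (76 mm by 85 mm) begins 54 mm behind the grasp point. The pads swing forward as they close: fully open they stand 13 mm farther back than shut.
Start: joints at [1.376, 0.689, -0.195, 1.565, 0.157, 0.902, -0.215], TCP at [0.142, -0.609, 0.253] pointing down, gripper open.
Joint ranges: [-3.01, 3.01], [-0.46, 2.08], [-1.47, 1.51], [0.13, 2.56], [-1, 4.14], [0.04, 2.09], [-2.66, 2.66]. Speed limits (rad/s): [2.57, 2.57, 3.14, 3.14, 3.14, 3.14, 3.14].

## Interface

Orientations are given as a unit quaternion [w, x, y, z].
In Python, from rig import bot, fingers, monitor, imaging gives the robot as it stands. Calls block until the motion is done:
- bot.move_ptp(position, orientation): joint-space move of the TCP to a pose.
- bot.line_to(position, attitude=None, speed=0.15): straight line of the TCP; attitude=None keeps the orientation; speed is the mean speed in m/s.
- bot.move_joints(angles): joint-space move.
- fingers.grip(opening, effort=None): finger opening in m; effort is the grip in N (None keeps the last); returns when the fingers have stopped.
- bot.sleep(seconds).
- bot.solve_ik(position, orientation): joint angles nearest the present ones, or None.
- monitor.read_state(): the state.
- imaging.capture(name): name is "scene" or "side" or "wrist"; returns the picture (420x560x3 uint8, blue, green, red); there is no depth.
- imaging.calibration(name): a dict with "intrinsics" (3x3 intrinsics, pixels), "R" (3x3) and "t" (3): a world point X has camera coordinates R X + t. Camera axes: x right, y down, z forward; pixel columns grow to the right and rows downward; lengths in m; the calibration is good to about 2 mm. A picture is of the moment at which its call begins: read the wrist's pose just before it. calibration takes no time and is no camera call; for the wrist camera it gives the pose at the moment of the call.
A pose or a line that the arm cannot do raises bot.IKError and nothing moves.
- bot.close_job(): hands the job in; it is judged then, once.
The state is a dict: "clock": time; "q": joint angles; "joint_vel": joint speeds; "tau": joint torques, N m; "tcp_pos": TCP position; "eef_rot": TCP orientation; "ft_force": force on the tool from outside, world axes, zero at the start; "torque": the same for the moment, N m; "width": finger opening in m; "grasp_force": force on a finger pad.
Only numpy, scipy, OpenCV 4.12 (cv2) and the standard library are available. Lean on these libraries where they do the work, as an engineer would, in place of code of your own. Each camera call takes 0.05 s, during which the arm holds its last target. There are 200 camera calls.

## Working session

There is one attempt and no reset: what is moved stays moved. The work goes in short steps, each a Python script; the robot and the scene stay as the last script left them, time stands still between calls to the robot, and variables do not carry over. Pictures are saved under pics/ and viewed, at most 10 in all, crops included, and the job is handed in when it is done.

```bash
ls; mkdir -p pics
python3 - <<'E'
from rig import bot, fingers, monitor, imaging
import cv2,numpy as np
s=monitor.read_state();print(s)
for n in("scene","side"):
    cv2.imwrite(f"pics/{n}0.png",imaging.capture(n)); c=imaging.calibration(n);print(n,-np.array(c["R"]).T@c["t"])
E
```

```text
pics
{'clock': 0.0, 'q': array([ 1.37581037,  0.69000084, -0.19451919,  1.56638302,  0.15732021,
        0.90250936, -0.21511795]), 'joint_vel': array([ 0.00080807, -0.00088309,  0.00097614, -0.00140479, -0.0016001 ,
       -0.00077762, -0.00217589]), 'tau': array([-7.23710436e-04, -5.39608598e+01, -1.26671836e+00, -1.58546036e+01,
        9.09853843e-03,  9.30757349e-03, -4.27357376e-07]), 'tcp_pos': array([ 0.1415532 , -0.60811006,  0.25246325]), 'eef_rot': array([-9.34903606e-04,  9.93458791e-01,  1.14187225e-01, -1.84097298e-04]), 'ft_force': array([0.21197012, 0.01220616, 0.57757546]), 'torque': array([-0.04340561, -0.0654554 , -0.0338935 ]), 'grasp_force': 0.0, 'width': 0.08521245600705693}
scene [ 1.16496307 -0.35848641  0.89799176]
side [ 0.4541     -0.72528244  0.57090202]
```

View pics/scene0.png

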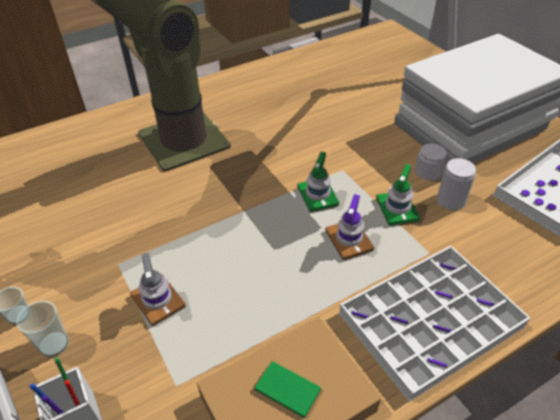

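View pics/side0.png

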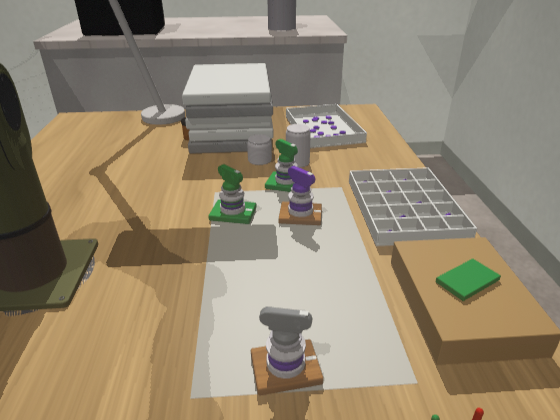

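The scene view shows the violet nut at about (352,210), with green look-alikes at (400,195) and (318,180) and the grey one at (150,280). In the side view violet is at (301,180). Next I triangulate it and look from above.

```bash
cat > h.py <<'E'
from rig import bot, fingers, monitor, imaging
import cv2,numpy as np
from scipy.spatial.transform import Rotation as Ro
def ray(c,p,z):
    R=np.array(c["R"]);o=-R.T@c["t"];d=R.T@np.linalg.inv(c["intrinsics"])@[p[0],p[1],1]
    return o+d*(z-o[2])/d[2]
def violet(im,lo=(120,90,50),hi=(145,255,255)):
    m=cv2.inRange(cv2.cvtColor(im,cv2.COLOR_BGR2HSV),lo,hi)
    cs,_=cv2.findContours(m,cv2.RETR_EXTERNAL,cv2.CHAIN_APPROX_NONE)
    return m,sorted([c for c in cs if cv2.contourArea(c)>25],key=cv2.contourArea,reverse=True)
def cen(c): M=cv2.moments(c);return np.array([M['m10'],M['m01']])/M['m00']
def down(yaw): # tool pointing down, tool y axis (closing) at world angle yaw+90deg
    q=(Ro.from_euler('z',yaw)*Ro.from_euler('x',np.pi)).as_quat();return [q[3],q[0],q[1],q[2]]
def yawof(q): x=Ro.from_quat([q[1],q[2],q[3],q[0]]).as_matrix()[:,0];return np.arctan2(x[1],x[0])
E
python3 - <<'E'
from h import *
for n in("scene","side"):
    im=cv2.imread(f"pics/{n}0.png");c=imaging.calibration(n);m,cs=violet(im)
    for k in cs[:5]: print(n,cen(k),cv2.contourArea(k),cv2.boundingRect(k),ray(c,cen(k),.106))
c=imaging.calibration("scene")
for p in((403,182),(320,165),(150,268)):print(ray(c,p,.1))
c=imaging.calibration("wrist");R=np.array(c["R"]);s=monitor.read_state();print(-R.T@c["t"]-s["tcp_pos"],R,c["intrinsics"],yawof(s["eef_rot"]))
E
```

```text
scene [352.65934066 212.65128205] 227.5 (343, 195, 18, 30) [0.57034566 0.16774652 0.106     ]
scene [ 51.12244898 403.48639456] 98.0 (41, 395, 22, 18) [ 0.66525055 -0.49868239  0.106     ]
scene [157.76302083 298.78645833] 64.0 (145, 291, 23, 13) [ 0.56305451 -0.27762112  0.106     ]
scene [348.56368564 236.80487805] 61.5 (339, 232, 22, 9) [0.62269559 0.11860211 0.106     ]
scene [437.22895623 362.2962963 ] 49.5 (428, 359, 19, 8) [0.93000945 0.07784214 0.106     ]
side [300.20888355 178.80512205] 416.5 (288, 166, 27, 27) [0.5561923 0.1598207 0.106    ]
side [282.59001161 365.10452962] 143.5 (269, 357, 31, 14) [ 0.47905142 -0.34868077  0.106     ]
side [296.81265207 206.81021898] 68.5 (290, 202, 19, 9) [0.53630328 0.03879069 0.106     ]
[0.54610099 0.33028437 0.1       ]
[0.39486944 0.20095522 0.1       ]
[ 0.48063475 -0.26297959  0.1       ]
[0.08139213 0.0198921  0.12093114] [[ 0.22613797 -0.97409464 -0.00112281]
 [-0.9219397  -0.21440193  0.32258179]
 [-0.31446593 -0.07191283 -0.94654093]] [[354.07962624   0.         285.67670481]
 [  0.         354.07962624 208.50275497]
 [  0.           0.           1.        ]] 0.22888258836625336
```

Run:
```python
from h import *
P=[.562,.163,.27]
for y in np.arange(-3,3.1,.5):
    q=bot.solve_ik(P,down(y)); print(y,None if q is None else np.round(q,2))
bot.move_ptp(P,down(0.0))
c=imaging.calibration("wrist");im=imaging.capture("wrist");cv2.imwrite("pics/w1.png",im)
np.savez("w1.npz",**{k:np.array(c[k]) for k in("intrinsics","R","t")})
s=monitor.read_state();print(s["clock"],s["tcp_pos"],s["q"])
m,cs=violet(im)
for k in cs[:4]: print(cen(k),cv2.contourArea(k),cv2.minAreaRect(k),ray(c,cen(k),.115))
```

```text
-3.0 [ 0.18  0.79 -1.03  1.65  0.74  1.14  0.67]
-2.5 [ 0.26  0.89 -1.25  1.64  0.88  1.28  1.04]
-2.0 [ 0.26  0.89 -1.25  1.64  0.88  1.28  1.54]
-1.5 [ 0.26  0.89 -1.25  1.64  0.88  1.28  2.04]
-1.0 [-0.58  0.64  0.39  1.69 -0.3   0.87 -2.64]
-0.5 [-0.4   0.61  0.07  1.68 -0.06  0.85 -2.38]
0.0 [-0.31  0.61 -0.09  1.67  0.06  0.86 -1.99]
0.5 [-0.22  0.62 -0.24  1.67  0.18  0.88 -1.61]
1.0 [-0.13  0.63 -0.4   1.66  0.3   0.9  -1.21]
1.5 [-0.04  0.66 -0.56  1.66  0.41  0.94 -0.82]
2.0 [ 0.03  0.69 -0.7   1.65  0.51  0.99 -0.41]
2.5 [ 0.1   0.73 -0.84  1.65  0.61  1.04  0.  ]
3.0 [ 0.16  0.77 -0.96  1.65  0.69  1.1   0.42]
3.2333 [0.5623114  0.16196062 0.26998647] [-0.30995972  0.6118933  -0.08421865  1.67370991  0.06459593  0.85876375
 -1.99357459]
[268.90261186 193.33866505] 2469.5 ((265.5000305175781, 193.0), (43.133514404296875, 89.80255889892578), 45.0) [0.56491448 0.17652336 0.115     ]
```

View pics/w1.png

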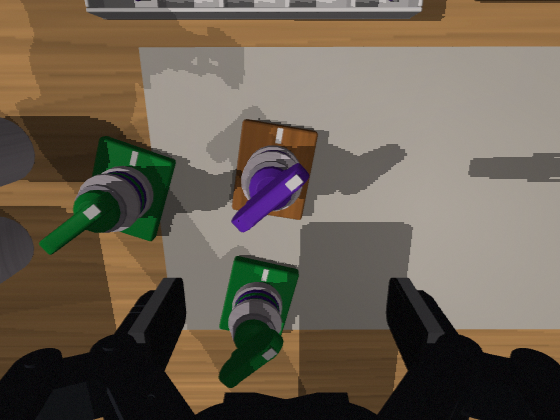

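The wrist view shows the violet wing from (307,170), with its white mark at (295,183), to (238,225). The white base line is at (279,136). A green look-alike lies close by at (250,350). I'll take an enlarged crop to get the top edges.

Run:
```python
import cv2
im=cv2.imread("pics/w1.png")[115:245,215:345];cv2.imwrite("pics/w1c.png",cv2.resize(im,None,fx=4.6,fy=4.6,interpolation=cv2.INTER_CUBIC))
```

```text
(no output)
```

View pics/w1c.png

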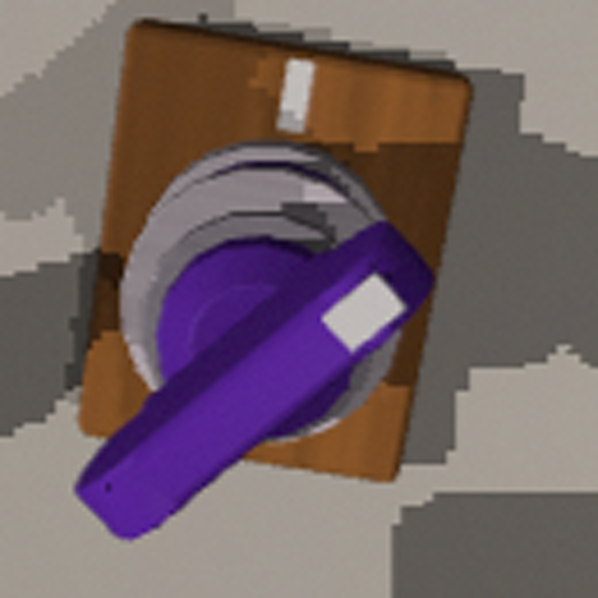

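The crop shows the wing's top lower edge running from (128,538) to (433,275) and the bottom upper edge from (78,488) to (388,225). The mark and the base line at (292,130)-(300,61) are also clear. That gives me the axis and the angle.

```bash
cat > geo.py <<'E'
from h import *
c=dict(np.load("w1.npz"))
f=lambda x,y,z: ray(c,(215+(x+.5)/4.6-.5,115+(y+.5)/4.6-.5),z)
a,b=f(128,538,.124),f(433,275,.124); e,g=f(78,488,.088),f(388,225,.088)
C=(a+b+e+g)/4; d=b-a; psi=np.arctan2(d[1],d[0]); d2=g-e
l=f(300,61,.02)-f(292,130,.02); line=np.arctan2(l[1],l[0])
if __name__=="__main__":
    print(np.linalg.norm(d),np.linalg.norm(d2),psi,np.arctan2(d2[1],d2[0]),line,"nut",line-psi,C,(a+b)/2,(e+g)/2)
    m1,m2=f(392,290,.124),f(338,335,.124);print("mark dir",np.arctan2(*(m1-m2)[1::-1]))
    for y in(psi+np.pi,):
        q=bot.solve_ik([C[0],C[1],.20],down(y));print(q)
E
python3 geo.py
```

```text
0.07122901870965268 0.08072998405438969 -0.8414631448389374 -0.8585793871747978 -0.12545132597309389 nut 0.7160118188658435 [0.5581907  0.17676771 0.106     ] [0.5589426  0.17165403 0.124     ] [0.55743879 0.18188138 0.088     ]
mark dir -0.860673755020147
[ 0.00647902  0.78500656 -0.70183199  1.72646342  0.63826232  0.87248722
 -0.24820322]
```

Run:
```python
from geo import *
fingers.grip(.05)
bot.move_ptp([C[0],C[1],.19],down(psi-.01+np.pi))
c=imaging.calibration("wrist");im=imaging.capture("wrist");cv2.imwrite("pics/w2.png",im)
np.savez("w2.npz",**{k:np.array(c[k]) for k in("intrinsics","R","t")})
s=monitor.read_state();print(s["clock"],s["tcp_pos"],s["q"],s["width"],yawof(s["eef_rot"]))
```

```text
5.25 [0.55829266 0.17676921 0.19016103] [-6.82929476e-05  7.96492738e-01 -6.90025885e-01  1.73495795e+00
  6.49644882e-01  8.52337815e-01 -2.68492937e-01] 0.050304914362968856 2.2893647362264575
```

View pics/w2.png

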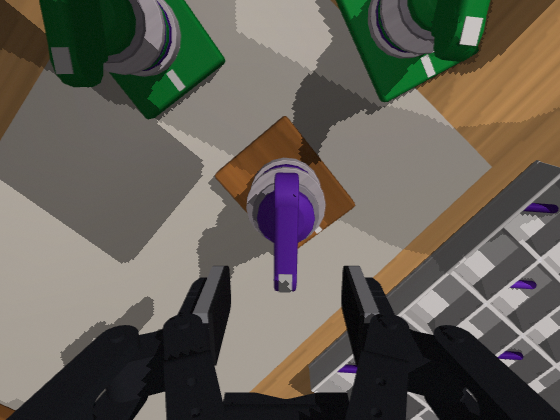

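Run:
```python
from geo import *
c=dict(np.load("w2.npz"));im=cv2.imread("pics/w2.png")
y=2.289;u=np.array([np.cos(y),np.sin(y)]);v=np.array([-u[1],u[0]])
hsv=cv2.cvtColor(im,cv2.COLOR_BGR2HSV)
for r in range(176,296,8):
    row=hsv[r,240:330];k=np.where((row[:,0]>115)&(row[:,0]<150)&(row[:,1]>90))[0]+240
    p=[ray(c,(x,r),.124)[:2]-C[:2] for x in(k.min(),k.max()+1)] if len(k) else []
    print(r,k.min() if len(k) else None,k.max() if len(k) else None,[np.round([q@u*1e3,q@v*1e3],1) for q in p],hsv[r,286])
```

```text
176 275 298 [array([38.4,  4.7]), array([38.4, -8.3])] [133 196 121]
184 275 298 [array([33.9,  4.7]), array([33.9, -8.4])] [133 192 141]
192 271 300 [array([29.4,  6.9]), array([29.4, -9.5])] [133 187 147]
200 262 309 [array([24.8, 12. ]), array([ 24.7, -14.6])] [134 198 134]
208 258 312 [array([20.1, 14.3]), array([ 20.1, -16.3])] [133 199 123]
216 257 314 [array([15.3, 15. ]), array([ 15.3, -17.6])] [134 198 125]
224 258 313 [array([10.5, 14.6]), array([ 10.5, -17.1])] [133 196 125]
232 262 309 [array([ 5.6, 12.4]), array([  5.6, -15. ])] [134 204 124]
240 270 301 [array([0.6, 7.9]), array([  0.6, -10.5])] [133 199 124]
248 274 296 [array([-4.4,  5.7]), array([-4.4, -7.7])] [133 202 125]
256 275 296 [array([-9.5,  5.2]), array([-9.5, -7.7])] [133 195 127]
264 275 296 [array([-14.8,   5.2]), array([-14.8,  -7.8])] [133 202 125]
272 275 296 [array([-20.1,   5.3]), array([-20.1,  -7.8])] [133 197 127]
280 274 296 [array([-25.5,   5.9]), array([-25.5,  -7.9])] [ 12   9 149]
288 275 295 [array([-30.9,   5.4]), array([-30.9,  -7.3])] [10 10 77]
```

Run:
```python
from geo import *
c=dict(np.load("w2.npz"));im=cv2.imread("pics/w2.png")
y=2.289;u=np.array([np.cos(y),np.sin(y)]);v=np.array([-u[1],u[0]])
for p,z in(((285.5,216.5),.088),((285.5,216.5),.08),((286,175),.124),((285,291.5),.124)):
    q=ray(c,p,z)[:2]-C[:2];print(p,z,q@u*1e3,q@v*1e3)
for x in (258,313): q=ray(c,(x,216.5),.088)[:2]-C[:2];print(q@v*1e3)
a=im[160:310,225:350];cv2.imwrite("pics/w2c.png",cv2.resize(a,None,fx=4,fy=4,interpolation=cv2.INTER_CUBIC))
```

```text
(285.5, 216.5) 0.088 1.861832226125596 -0.9461338297343154
(285.5, 216.5) 0.08 -1.0655699937117666 -0.9335814042133844
(286, 175) 0.124 38.91210546618672 -1.2920107608085052
(285, 291.5) 0.124 -33.370253169574724 -0.6606370524448042
17.491822806914346
-19.3816425678688
```

View pics/w2c.png

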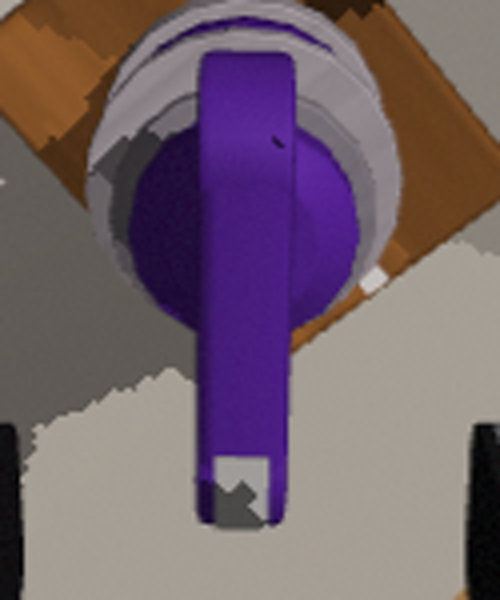

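The crop shows the wing centred at column 286 and parallel to the jaws, the hub centred at about (286,216), and 1–2 mm of correction to make. I'll descend and grip.

Run:
```python
from geo import *
y=2.289;u=np.array([np.cos(y),np.sin(y)]);v=np.array([-u[1],u[0]])
A=C[:2]+.0015*u-.001*v; np.save("A.npy",A)
def pr(t):
    s=monitor.read_state();print(t,round(s["clock"],2),s["tcp_pos"].round(4),s["ft_force"].round(1),s["torque"].round(2),"w",round(s["width"],4),round(s["grasp_force"],1),"yaw",round(yawof(s["eef_rot"]),3),"q7",s["q"][6].round(3))
bot.line_to([*A,.116],down(y),speed=.08);pr("down")
fingers.grip(.0,40);pr("grip")
s=monitor.read_state();q=np.array(s["q"]);np.save("q0.npy",q)
for d in(.35,.7):
    q1=q.copy();q1[6]+=d;bot.move_joints(q1);pr(d)
```

```text
down 6.33 [0.5583 0.1788 0.1165] [ 1.2  1.1 -0.2] [ 0.02 -0.   -0.04] w 0.0499 0.0 yaw 2.289 q7 -0.356
grip 6.73 [0.5575 0.178  0.1164] [-2.8 -2.1  5. ] [-0.42  0.52 -0.02] w 0.0137 41.3 yaw 2.289 q7 -0.356
0.35 7.16 [0.5569 0.1773 0.1161] [-3.3 -2.6  1.6] [-0.53  0.6   0.03] w 0.0134 40.9 yaw 2.636 q7 -0.009
0.7 7.58 [0.5566 0.1764 0.1156] [-4. -4. -1.] [-0.79  0.72  0.01] w 0.0135 40.4 yaw 2.983 q7 0.339
```

```bash
cat >> h.py <<'E'
def pr(t):
    s=monitor.read_state();print(t,round(s["clock"],2),s["tcp_pos"].round(4),s["ft_force"].round(1),s["torque"].round(2),"w",round(s["width"],4),round(s["grasp_force"],1),"yaw",round(yawof(s["eef_rot"]),3),"q7",s["q"][6].round(3))
    return s
E
python3 - <<'E'
from h import *
s=monitor.read_state();p=np.array(s["tcp_pos"])
for dz in(.004,.008):
    bot.line_to([p[0],p[1],p[2]-dz],speed=.03);s=pr(dz)
    if abs(s["ft_force"][2])>30: break
cv2.imwrite("pics/side1.png",imaging.capture("side")[150:240,240:360].repeat(5,0).repeat(5,1))
E
```

```text
0.004 7.91 [0.5565 0.1763 0.1113] [-1.8 -1.9 -1.4] [-0.54  0.53 -0.05] w 0.0135 40.4 yaw 2.987 q7 0.336
0.008 8.19 [0.5565 0.1763 0.1083] [-4.7 -4.2  7.1] [-0.78  0.93 -0.03] w 0.0134 41.6 yaw 2.988 q7 0.332
```

View pics/side1.png

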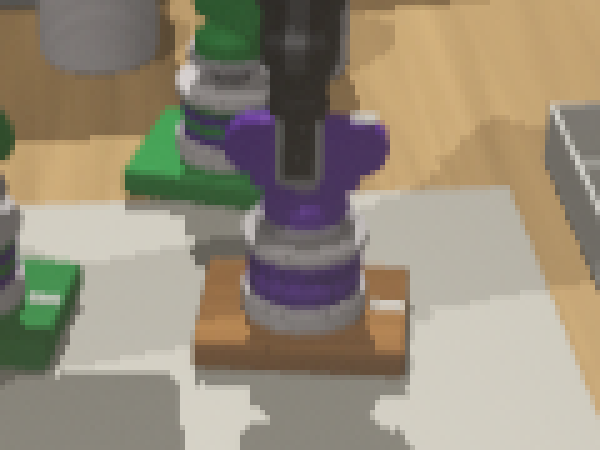

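The wing mark lines up over the base line and the forces stayed low, so it has dropped. I'll loosen to let it seat, regrip and screw forward.

Run:
```python
from h import *
fingers.grip(.018);bot.sleep(.2);pr("loose")
s=monitor.read_state();q=np.array(s["q"])
fingers.grip(0,40);pr("regrip")
q[6]-=.28;bot.move_joints(q);s=pr("fwd .28")
p=np.array(s["tcp_pos"]);y=yawof(s["eef_rot"]);y0=y
for k in range(1,5):
    bot.line_to([p[0],p[1],p[2]-.001*k],down(y0-.21*k),speed=.003);s=pr(k)
    if np.linalg.norm(s["ft_force"])>50: break
```

```text
loose 8.67 [0.557  0.1771 0.1076] [-0.2  0.4  0. ] [-0.01  0.   -0.01] w 0.0182 0.0 yaw 2.989 q7 0.333
regrip 8.88 [0.5568 0.1761 0.1077] [ 0.5 -1.1  2.4] [-0.28  0.05 -0.03] w 0.0134 40.2 yaw 2.989 q7 0.333
fwd .28 9.26 [0.557  0.1768 0.1077] [-0.4 -2.3  3.6] [-0.37  0.12 -0.03] w 0.0133 40.4 yaw 2.712 q7 0.056
1 9.75 [0.5573 0.1772 0.1069] [-0.4 -1.2  2.9] [-0.11 -0.09 -0.02] w 0.0129 40.4 yaw 2.505 q7 -0.109
2 10.23 [0.5576 0.1774 0.1059] [1.5 1.4 2.3] [ 0.11 -0.39 -0.02] w 0.0136 40.4 yaw 2.295 q7 -0.272
3 10.72 [0.558  0.1777 0.1049] [3.5 1.9 1.1] [ 0.45 -0.99 -0.01] w 0.0135 40.1 yaw 2.084 q7 -0.431
4 11.2 [0.5585 0.1778 0.1041] [4.9 3.4 1. ] [ 0.56 -1.21 -0.05] w 0.0135 40.1 yaw 1.873 q7 -0.585
```

Run:
```python
from h import *
fingers.grip(.045);s=pr("open");p=np.array(s["tcp_pos"])
bot.line_to([p[0],p[1],.22],speed=.12);pr("up")
c=imaging.calibration("wrist");im=imaging.capture("wrist")
np.savez("w3.npz",**{k:np.array(c[k]) for k in("intrinsics","R","t")})
cv2.imwrite("pics/w3.png",im)
b=imaging.capture("side")[150:240,240:360].repeat(4,0).repeat(4,1)
a=cv2.resize(im[130:310,200:370],(340,360))
cv2.imwrite("pics/cmp.png",cv2.resize(np.hstack([a,b[:360]]),(800,351)))
```

```text
open 11.61 [0.5562 0.1763 0.1033] [0.2 0.9 0.1] [0.03 0.05 0.01] w 0.0448 0.0 yaw 1.872 q7 -0.586
up 12.72 [0.5557 0.176  0.2192] [ 0.6 -0.2  0.3] [-0.   -0.02 -0.02] w 0.0449 0.0 yaw 1.872 q7 -0.487
```

View pics/cmp.png

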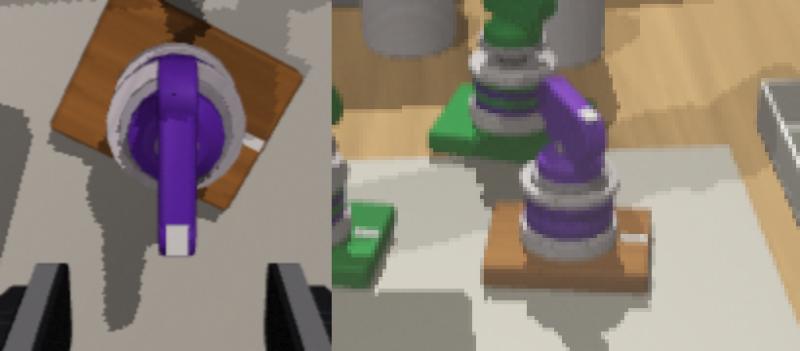

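View pics/w3.png

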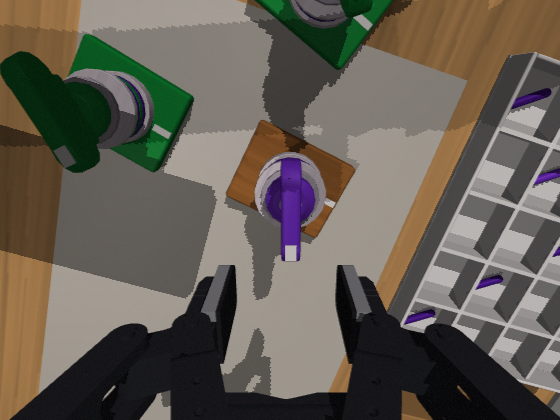

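The nut is free of the hand. Its mark points along the wing at (291,255), and the base's long edge runs (262,121)-(355,166). I'll check the angle numerically.

Run:
```python
from h import *
c=dict(np.load("w3.npz"));im=cv2.imread("pics/w3.png")
an=lambda p,q,z:np.arctan2(*(ray(c,q,z)-ray(c,p,z))[1::-1])
l=[an((262,121),(355,166),.02),an((228,193),(316,238),.02)]
w=an((290.5,205),(291,258),.112);print(l,w,[(x-w) for x in l])
c=dict(np.load("w1.npz"));f=lambda x,y:(215+x/4.6,115+y/4.6)
print([an(f(82,420),f(130,25),.02),an(f(398,478),f(468,85),.02)])
# flange/height: hub & steel flange vs before, in side view
a=cv2.imread("pics/side0.png")[150:240,240:360].repeat(5,0).repeat(5,1);b=cv2.resize(imaging.capture("side")[150:240,240:360],None,fx=5,fy=5,interpolation=0)
print(monitor.read_state()["clock"]);cv2.imwrite("pics/s2.png",np.vstack([np.hstack([a,b])[:, :]])[:, ::1] if 0 else cv2.resize(np.hstack([a[:,200:440],b[:,200:440]]),(640,600)))
```

```text
[np.float64(-0.14375104031118527), np.float64(-0.19977891707139195)] -1.2568732335862114 [np.float64(1.1131221932750262), np.float64(1.0570943165148194)]
[np.float64(-0.16440744321911077), np.float64(-0.15385208745474196)]
12.875
```

View pics/s2.png

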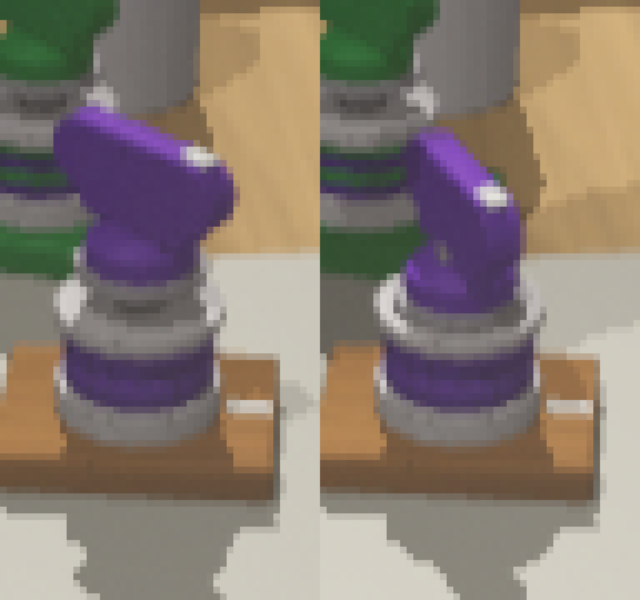

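The nut sits at about 1.09 rad and the flange has visibly come down onto the plate, so I'm handing in.

```bash
python3 -c "
from rig import bot
print(bot.close_job())"
```

```text
the job is handed in; nothing more can be done
None
```

I turned the violet wing nut back until it dropped into the thread start and screwed it forward to about 1.09 rad. The pictures show its flange down on the plate. I then let go and handed the job in at about 13 s, with the grey nut never approached; no verdict came back.

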